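# Close and lock the propagator's roof vent for the night

### The job

The propagator's sliding roof vent was left part open for airing and is locked there. With the fingertips press down the grey lock paddle in the well of the vent and keep it held down while you push the vent along its rails, all the way closed against the end stop; only then let the paddle up, so that the vent locks shut. Touch and push only: pinch and lift nothing, and leave the things on and around the propagator where they are.

Things in the scene. Friction and masses are not known exactly. Their poses are not given: they have to be found in the camera images.
- propagator: Bench-top propagator, fixed to the bench: black tray with a clear cover and an aluminium roof, 260 mm (its x) by 400 mm (its y), 174 mm to the highest part. Origin under its centre on the bench; z up. On the roof two rails run along its y axis, lips 170 mm above the bench; the roof vent slides between them and closes towards the propagator's -y end, where a cross bar with two buffers is the end stop. The front rail's lip has a row of slots 15 mm apart for the lock.
- vent (a joint): Opening of the sliding roof vent in m: 0 = fully closed against the end stop, growing as it slides towards the propagator's +y, 0.15 = fully open. It runs easily (about 1 N) once unlocked; while locked it cannot move, but for up to 8 mm of play in an airing slot and about 2 mm in the shut slot.
- paddle (a joint): Lock paddle: how far it is pressed down, in m: 0 = up, 0.012 = fully down. A spring pushes it up (about 4 N at the top, 8 N fully down). While it is 0 to about 5 mm down its bolt stands in a slot of the rail and locks the vent; from 6 mm down the vent is free. Let go between slots it comes up and locks in the next slot that the vent reaches; let go with the vent fully closed it comes fully up and locks the vent shut.
- paddle_top (a point): Centre of the top face of the lock paddle, moving with it; about 170 mm above the bench when up. The paddle is a ribbed grey plate, 50 mm (propagator x) by 60 mm (propagator y), that fills the bottom of a rectangular well, 54 by 64 mm, open at the top, in the wide flat black stile at the closing end of the vent. Up, its face lies 4 mm below the well's rim; pressed, up to 16 mm below, so that a fingertip on it bears on the well's upright walls when it pushes sideways.
- vent_edge (a point): Middle of the upper closing edge of the vent (the outer edge of the black stile, 45 mm from the well's centre towards the propagator's -y), 174 mm above the bench; moves with the vent.
- labels_white: Bystander: bundle of white stick labels, 109x17x15 mm, lying on the strip of roof behind the vent's back rail.
- tin_1: Bystander: food tin, 75 mm across, 58 mm tall, standing right of the propagator.
- rose: Bystander: brass watering-can rose, 70 mm across, 59 mm tall, standing right of the propagator.
- secateurs: Bystander: red-handled secateurs, 191 mm long, 67 mm wide, 17 mm thick, lying in front of the propagator.
- packet_kale: Bystander: paper seed packet, 118x82x9 mm, lying in front of the propagator.
- pen_1: Bystander: marker pen, 135 mm long, 17 mm thick, lying left of the propagator.

How it is judged:
By the outcome, as a careful person would: the job done as asked, in the order asked, and still so for the second after the job is handed in, with the robot touching nothing.
It also fails if it takes over 35 s, if anything falls off the work surface, if the arm or the gripper's body presses on something with over 40 N, if the wrist force passes 120 N, or if a joint passes its speed limit or range.

### The arm

A 6-joint arm with a two-finger parallel gripper is mounted at the origin on the work surface; the furniture and walls round the work are solid. World frame = base frame: x ahead of the robot, y to its left, z up, the work surface at z = 0. Lengths are in mm, angles in degrees, forces in N, time in s.
With the tool pointing down it reaches from about 350 to 850 mm from the base axis. Payload 8.1 kg.
Tool frame: the origin (TCP) lies where the fingers leave the gripper's body, on its centre line; the fingertips stand 73 mm ahead of it and the grasp point (between the pads) lies 54 mm ahead of it; z points along the fingers, y is the line along which they close (so a half turn about z gives the same grasp; the last joint's range is limited). The gripper opens to 85 mm and grips with 20 to 120 N. Pads are 22 mm wide; open, the fingers measure 114 mm over their backs; the gripper's body (76 mm by 85 mm) begins 54 mm behind the grasp point. The pads swing forward as they close: fully open they stand 13 mm farther back than shut.
Start: joints at [62.143, 7.471, 85.268, -0, 87.261, -4.893], TCP at [234.073, 552.463, 303.892] pointing down, gripper open.
Joint ranges: [-169.43, 169.43], [-51.17, 129.36], [1.28, 143.12], [-76.62, 256.62], [0, 156.53], [-152.29, 152.29]. Speed limits (degrees/s): [136.94, 136.94, 159.86, 180, 180, 180].

### API

Orientations are given as [roll, pitch, yaw] about the fixed x, y, z axes, in that order (R = Rz(yaw) Ry(pitch) Rx(roll)).
In Python, from bench import sense, optics, r gives the robot as it stands.
- The arm moves only by the tool servo_tool, never from a script. Its argument "plan" is a list that holds one entry, the list of rows, each a list of 5 numbers: the shift along the world's x, y, z in m, then the turn about the world's z in degrees, then the finger opening in m, from 0 to 0.0854. A call has 1 to 10 rows; each row shifts and turns the commanded pose from where the row before left it; what a row does not reach is not made up. A row lasts 1/10 s, in which the tool goes at most 50 mm and 8.59 degrees, less where a joint would pass 70% of its speed; a pose out of reach is approached as far as the arm can. A call is refused whole if a number of a shift passes 0.05 or a number of a turn 8.59, either way. A call with a gripper value outside its range is refused whole. The fingers move at their own pace and stop on an object; "force" is the grip in N (left out, the last holds). Time passes only in rows, so rows that do not move let the fingers close. It gives the time, the measured TCP pose, the force, the opening and the grip force at its end, in the units of the state.
- sense(): the state, without advancing time (a new reading comes with each control period).
- optics.snapshot(name): name is "scene" or "top" or "wrist"; returns a dict with "frame" (480x640x3 uint8, blue, green, red), "fx", "fy", "cx", "cy" (pixels), "cam_to_world" (4x4, takes a point from camera to world coordinates). Camera axes: x right, y down, z forward; pixel columns grow to the right and rows downward; lengths in mm; the calibration is good to about 2 mm. A picture is of the moment at which its call begins. There is no depth.
- r.hand_in(): hands the job in; it is judged then, once.
The state is a dict: "time": time; "joint_pos": joint angles; "qd": joint speeds; "joint_efforts": joint torques, N m; "tool_pos": TCP position; "tcp_rot": TCP orientation; "ft_force": force on the tool from outside, world axes, zero at the start; "wrist_torque": the same for the moment, N m; "finger_gap": finger opening in mm; "grip_force": force on a finger pad.
Only numpy, scipy, OpenCV 4.12 (cv2) and the standard library are available. Lean on these libraries where they do the work, as an engineer would, in place of code of your own. Each camera call takes 0.05 s, during which the arm holds its last target. There are 200 camera calls.

## Working session

There is one attempt and no reset: what is moved stays moved. The work goes in short steps, Python scripts to look and compute and a tool call to move; the robot and the scene stay as the last step left them, time stands still between calls to the robot, and variables do not carry over. Pictures are saved under pics/ and viewed, at most 10 in all, crops included, and the job is handed in when it is done.

Besides the shell and the picture viewer there is one more tool, called by a JSON object that holds its "method" and its "body", one argument or row to a line. servo_tool: Moves the arm, as the interface text tells. Its arguments: {"type":"object","properties":{"plan":{"type":"array"},"force":{"type":"number"}},"required":["plan"]}

```bash
mkdir -p pics
cat > h.py <<'E'
import numpy as np, cv2
from bench import sense, optics, r
def snap(n,f):
    s=optics.snapshot(n); cv2.imwrite('pics/'+f,s['frame']); np.savez('pics/'+f+'.npz',**s); return s
def ray(s,u,v,z):
    M=np.array(s['cam_to_world']); d=M[:3,:3]@np.array([(u-s['cx'])/s['fx'],(v-s['cy'])/s['fy'],1]); o=M[:3,3]
    return o+d*(z-o[2])/d[2]
E
python3 - <<'E'
from h import *
for n in('top','scene'): s=snap(n,n+'0.png'); print(n,np.array(s['cam_to_world']).round(2).tolist(),s['fx'])
q=sense(); print(q['time'],q['tool_pos'],q['tcp_rot'],q['finger_gap'],q['ft_force'])
E
```

```text
top [[0.26, -0.76, 0.6, 10.51], [-0.96, -0.2, 0.18, -112.36], [-0.02, -0.62, -0.78, 852.57], [0.0, 0.0, 0.0, 1.0]] 444.01312653709584
scene [[-0.49, 0.65, -0.59, 1174.24], [0.87, 0.37, -0.32, 370.39], [0.01, -0.66, -0.75, 919.14], [0.0, 0.0, 0.0, 1.0]] 488.50760009748916
0.1 [233.90149452 552.1260215  302.95194528] [-1.79904358e+02 -9.22558487e-03  1.57033482e+02] 85.54847904762887 [0.1098004  0.51830693 0.30651952]
```

View pics/top0.png

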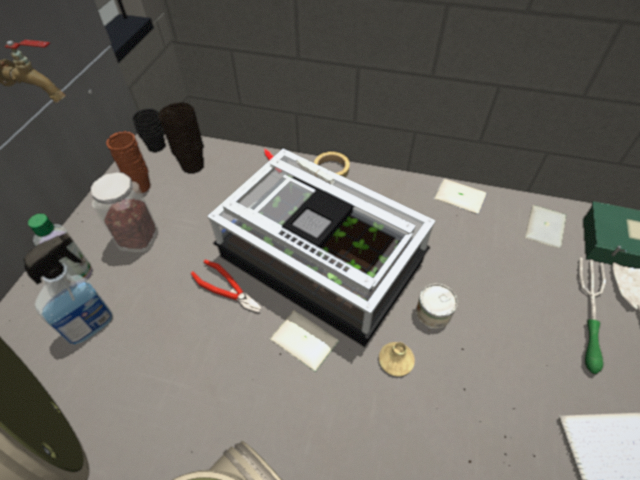

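View pics/scene0.png

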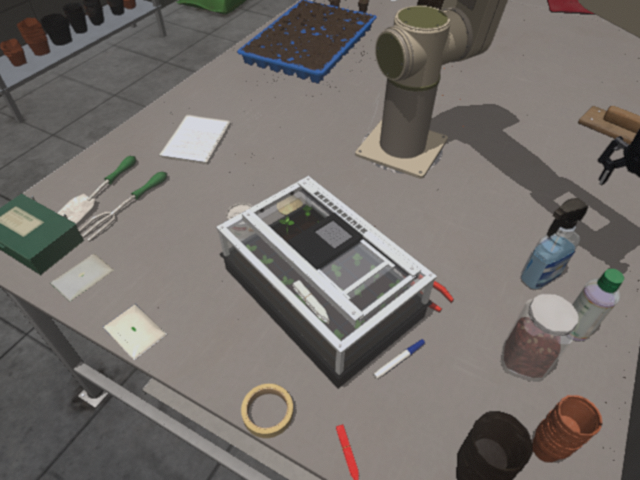

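The top view shows the grey paddle near (313,222) in the black stile. The vent glass lies to its upper left, and the closing end is at lower right, around (395,270), on the tin and rose side. The scene view shows the paddle at (335,233). I'll measure from enlarged crops.

Run:
```python
from h import *
out=[]
for n,(x,y,w,h) in dict(top=(205,145,235,195),scene=(215,170,225,215)).items():
    s=dict(np.load(f'pics/{n}0.png.npz')); f=s['frame']
    c=cv2.resize(f[y:y+h,x:x+w],None,fx=400/w,fy=400/w,interpolation=cv2.INTER_CUBIC)
    out.append(cv2.copyMakeBorder(c,0,400-c.shape[0],0,0,0) if c.shape[0]<400 else c[:400])
    u,v=(313,222) if n=='top' else (335,233)
    print(n,f[v-2:v+3:2,u-2:u+3:2].reshape(-1,3).tolist())
    g=f.astype(int); ref=np.median(g[v-3:v+4,u-3:u+4].reshape(-1,3),0)
    m=(abs(g-ref).max(2)<45).astype(np.uint8)
    m[:v-25]=0;m[v+25:]=0;m[:,:u-30]=0;m[:,u+30:]=0
    k,l,st,ce=cv2.connectedComponentsWithStats(m); i=l[v,u]
    print(st[i],ce[i],'xy@170',ray(s,*ce[i],170).round(1))
    cn=max(cv2.findContours((l==i).astype(np.uint8),0,2)[0],key=cv2.contourArea)
    b=cv2.boxPoints(cv2.minAreaRect(cn.astype(np.float32)))
    ap=cv2.approxPolyDP(cn,4,True)[:,0]
    print('corners',ap.tolist(),[ray(s,*p,170)[:2].round(0).tolist() for p in ap])
cv2.imwrite('pics/crop.png',np.hstack(out))
```

```text
top [[144, 143, 144], [154, 153, 153], [148, 148, 147], [151, 149, 150], [145, 143, 144], [151, 150, 149], [145, 143, 142], [149, 148, 147], [144, 143, 142]]
[293 210  37  27 567] [311.38624339 222.92063492] xy@170 [556.5  57.1 170. ]
corners [[306, 210], [293, 224], [317, 236], [329, 221]] [[587.0, 77.0], [545.0, 92.0], [527.0, 37.0], [570.0, 24.0]]
scene [[115, 113, 114], [127, 123, 125], [124, 122, 124], [121, 119, 120], [122, 119, 121], [123, 121, 122], [124, 121, 122], [121, 119, 121], [126, 123, 124]]
[316 221  36  27 527] [333.20303605 233.98481973] xy@170 [559.2  61.7 170. ]
corners [[332, 221], [316, 233], [335, 247], [351, 236]] [[527.0, 42.0], [574.0, 29.0], [589.0, 82.0], [546.0, 97.0]]
```

View pics/crop.png

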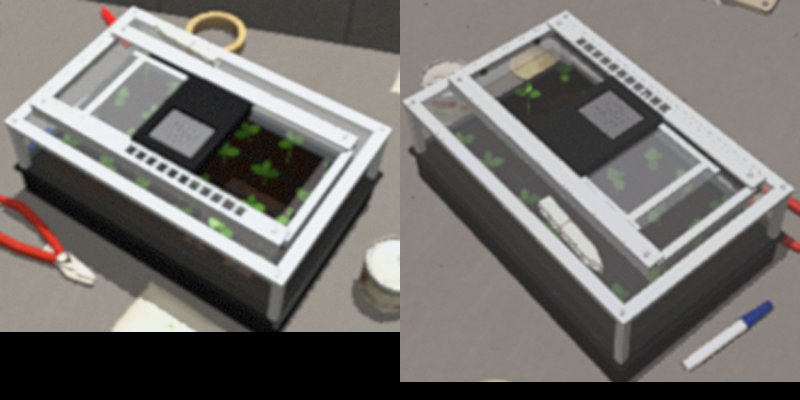

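The crops confirm the layout: the stile's closing edge is at about (335,224) in the top view and the cross bar's inner edge is at about (390,257). Next I'll compute the rail axis, the travel and how much room the approach leaves.

Run:
```python
from h import *
t=dict(np.load('pics/top0.png.npz')); s=dict(np.load('pics/scene0.png.npz'))
k=235/400; T=lambda u,v,z: ray(t,205+u*k,145+v*k,z)[:2]
k2=225/400; S=lambda u,v,z: ray(s,215+(u-400)*k2,170+v*k2,z)[:2]
def ang(a,b): d=a-b; return np.degrees(np.arctan2(d[1],d[0])).round(1), np.hypot(*d).round(1)
for z in(160,166):
  c=[T(8,120,z),T(275,275,z),T(390,130,z),T(135,8,z)]
  print('top roof',z,np.round(c,0).tolist(),ang(c[0],c[1]),ang(c[3],c[2]),ang(c[0],c[3]),np.mean(c,0).round(1))
  c=[S(790,188,z),S(565,12,z),S(403,100,z),S(622,315,z)]
  print('scene roof',np.round(c,0).tolist(),ang(c[0],c[1]),ang(c[3],c[2]),np.mean(c,0).round(1))
print('edge->bar', T(222,135,174),T(315,191,170))
for n,p in dict(spray=(80,325),green=(75,275),jar=(135,240),terr=(140,190)).items(): print(n,ray(t,*p,0).round(0)[:2],ray(t,*p,0).round(0)[:2])
print('spraytop',ray(t,50,255,200)[:2].round(0),'scene',ray(s,565,225,200)[:2].round(0), ray(s,535,280,0)[:2].round(0))
```

```text
top roof 160 [[531.0, 269.0], [404.0, -86.0], [631.0, -180.0], [765.0, 182.0]] (np.float64(70.3), np.float64(377.2)) (np.float64(69.7), np.float64(385.9)) (np.float64(159.5), np.float64(249.4)) [582.6  46. ]
scene roof [[551.0, 283.0], [419.0, -81.0], [654.0, -169.0], [781.0, 195.0]] (np.float64(70.1), np.float64(387.4)) (np.float64(70.7), np.float64(385.5)) [601.4  56.8]
top roof 166 [[526.0, 266.0], [401.0, -87.0], [626.0, -180.0], [758.0, 179.0]] (np.float64(70.3), np.float64(373.9)) (np.float64(69.7), np.float64(382.6)) (np.float64(159.5), np.float64(247.3)) [577.6  44.6]
scene roof [[556.0, 284.0], [425.0, -78.0], [658.0, -165.0], [784.0, 196.0]] (np.float64(70.1), np.float64(384.3)) (np.float64(70.7), np.float64(382.5)) [605.9  59.3]
edge->bar [561.79253658   8.88706167] [ 512.6826948  -108.82650261]
spray [296. 500.] [296. 500.]
green [404. 586.] [404. 586.]
jar [532. 503.] [532. 503.]
terr [688. 576.] [688. 576.]
spraytop [339. 492.] scene [328. 475.] [314. 477.]
```

Rail axis is about 70.2° in world, so the closing direction is about (-0.34,-0.94), and the paddle is near (558,59.5). A tall spray bottle stands near (320,485), so I rise first, then cross.

{"method": "servo_tool", "body": {
  "plan": [
    [[0, 0, 0.04, 3.2, 0], [0, 0, 0.04, 0, 0], [0, 0, 0.04, 0, 0], [0.023, -0.035, 0, 0, 0], [0.023, -0.035, 0, 0, 0], [0.023, -0.035, 0, 0, 0], [0.023, -0.035, 0, 0, 0], [0.023, -0.035, 0, 0, 0], [0.023, -0.035, 0, 0, 0], [0.023, -0.035, 0, 0, 0]]
  ],
  "force": 30
}}

```text
time: 1.1
tool_pos: [395.6, 305.9, 423.5]
tcp_rot: [-180.0, -0.0, 160.2]
ft_force: [0.7, 0.9, 0.2]
finger_gap: -0.1
grip_force: 0.0
```

{"method": "servo_tool", "body": {
  "plan": [
    [[0.023, -0.035, 0, 0, 0], [0.023, -0.035, 0, 0, 0], [0.023, -0.035, 0, 0, 0], [0.023, -0.035, 0, 0, 0], [0.023, -0.035, -0.03, 0, 0], [0.023, -0.035, -0.03, 0, 0], [0.023, -0.035, -0.04, 0, 0], [0.002, -0.002, -0.04, 0, 0], [0, 0, 0, 0, 0], [0, 0, 0, 0, 0]]
  ]
}}

```text
time: 2.1
tool_pos: [552.9, 67.5, 290.8]
tcp_rot: [-180.0, -0.1, 160.2]
ft_force: [0.3, 0.5, -0.0]
finger_gap: -0.2
grip_force: 0.0
```

{"method": "servo_tool", "body": {
  "plan": [
    [[0.005, -0.008, 0, 0, 0], [0, 0, -0.03, 0, 0], [0, 0, 0, 0, 0], [0, 0, 0, 0, 0]]
  ]
}}

```text
time: 2.5
tool_pos: [558.9, 59.6, 262.8]
tcp_rot: [180.0, 0.1, 160.3]
ft_force: [1.4, 0.3, 0.2]
finger_gap: 0.1
grip_force: 0.0
```

Run:
```python
from h import *
a=snap('scene','s1.png')['frame'][170:360,230:430]; b=snap('top','t1.png')['frame'][150:340,220:420]
cv2.imwrite('pics/c1.png',cv2.resize(np.hstack([b,a]),None,fx=2,fy=2,interpolation=cv2.INTER_CUBIC))
q=sense(); print(q['time'],q['tool_pos'],q['ft_force'])
```

```text
2.6 [559.39181661  59.58265877 263.52341169] [ 0.46268974 -0.27091343  0.14241483]
```

View pics/c1.png

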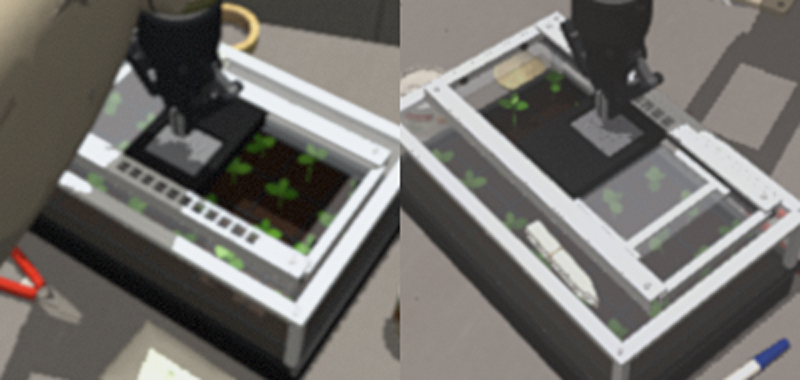

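The closed fingertips are about 20 mm above the middle of the paddle in both views: tip (180,130) over paddle (183,147), and (605,115) over (608,130). I'll press down now.

{"method": "servo_tool", "body": {
  "plan": [
    [[0, 0, -0.01, 0, 0], [0, 0, -0.006, 0, 0], [0, 0, -0.004, 0, 0], [0, 0, -0.003, 0, 0], [0, 0, 0, 0, 0], [0, 0, 0, 0, 0]]
  ]
}}

```text
time: 3.2
tool_pos: [558.5, 59.4, 238.5]
tcp_rot: [-180.0, -0.0, 160.2]
ft_force: [-2.2, -0.5, 5.6]
finger_gap: 0.2
grip_force: 2.5
```

{"method": "servo_tool", "body": {
  "plan": [
    [[0, 0, -0.003, 0, 0], [0, 0, -0.002, 0, 0], [0, 0, 0, 0, 0], [0, 0, 0, 0, 0]]
  ]
}}

```text
time: 3.6
tool_pos: [558.6, 59.4, 233.8]
tcp_rot: [180.0, 0.0, 160.2]
ft_force: [-2.7, 0.8, 6.8]
finger_gap: -0.2
grip_force: 3.2
```

{"method": "servo_tool", "body": {
  "plan": [
    [[-0.0013, -0.0037, -0.0005, 0, 0], [-0.002, -0.0056, 0, 0, 0], [-0.0027, -0.0075, 0, 0, 0], [-0.0027, -0.0075, 0, 0, 0], [-0.0027, -0.0075, 0, 0, 0], [-0.0027, -0.0075, 0, 0, 0], [-0.0027, -0.0075, 0, 0, 0], [-0.0027, -0.0075, 0, 0, 0], [0, 0, 0, 0, 0]]
  ]
}}

```text
time: 4.5
tool_pos: [538.8, 4.4, 233.3]
tcp_rot: [-180.0, -0.0, 160.2]
ft_force: [-4.0, 0.4, 7.5]
finger_gap: -0.1
grip_force: 3.3
```

Run:
```python
from h import *
a=snap('scene','s2.png')['frame'][150:340,220:420]; b=snap('top','t2.png')['frame'][150:340,240:440]
cv2.imwrite('pics/c2.png',cv2.resize(np.hstack([b,a]),None,fx=2,fy=2,interpolation=cv2.INTER_CUBIC))
q=sense(); print(q['time'],q['tool_pos'],q['ft_force'])
```

```text
4.6 [538.97907362   4.78635232 233.34975648] [-3.84455726  1.28363334  6.71427633]
```

View pics/c2.png

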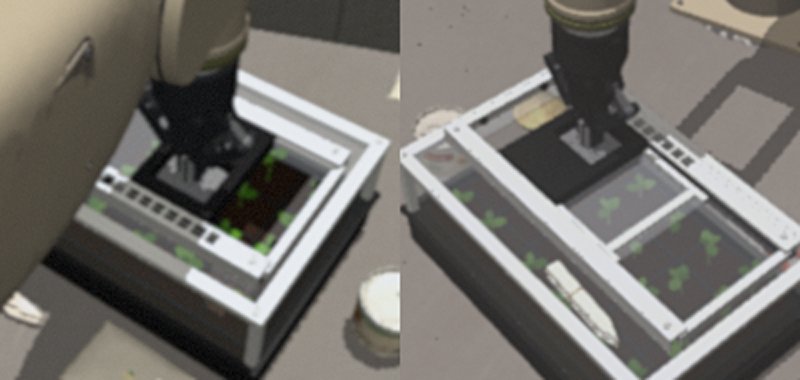

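The vent is travelling with the fingertip: the stile is now around (200,165) left and (575,150) right in the crop, with about 60 mm to go to the bar. The paddle is still held down.

{"method": "servo_tool", "body": {
  "plan": [
    [[-0.0014, -0.0038, 0, 0, 0], [-0.0027, -0.0075, 0, 0, 0], [-0.0027, -0.0075, 0, 0, 0], [-0.0027, -0.0075, 0, 0, 0], [-0.0027, -0.0075, 0, 0, 0], [-0.0014, -0.0038, 0, 0, 0], [0, 0, 0, 0, 0]]
  ]
}}

```text
time: 5.3
tool_pos: [525.3, -33.0, 233.3]
tcp_rot: [-180.0, 0.0, 160.2]
ft_force: [-3.7, 0.7, 6.5]
finger_gap: -0.0
grip_force: 3.3
```

{"method": "servo_tool", "body": {
  "plan": [
    [[-0.001, -0.0028, 0, 0, 0], [-0.001, -0.0028, 0, 0, 0], [-0.001, -0.0028, 0, 0, 0], [0, 0, 0, 0, 0]]
  ]
}}

```text
time: 5.7
tool_pos: [522.4, -41.2, 233.3]
tcp_rot: [-180.0, 0.0, 160.2]
ft_force: [-3.5, 0.9, 6.8]
finger_gap: -0.2
grip_force: 3.3
```

{"method": "servo_tool", "body": {
  "plan": [
    [[-0.001, -0.0028, 0, 0, 0], [-0.001, -0.0028, 0, 0, 0], [-0.001, -0.0028, 0, 0, 0], [-0.001, -0.0028, 0, 0, 0], [0, 0, 0, 0, 0]]
  ]
}}

```text
time: 6.2
tool_pos: [518.8, -52.0, 233.6]
tcp_rot: [179.9, 0.1, 160.2]
ft_force: [-2.2, 3.2, 7.7]
finger_gap: -0.1
grip_force: 3.2
```

Run:
```python
from h import *
a=snap('scene','s3.png')['frame'][150:340,220:420]; b=snap('top','t3.png')['frame'][150:340,240:440]
cv2.imwrite('pics/c3.png',cv2.resize(np.hstack([b,a]),None,fx=2,fy=2,interpolation=cv2.INTER_CUBIC))
q=sense(); print(q['time'],q['tool_pos'],q['ft_force'])
```

```text
6.3 [518.85837376 -51.98466468 233.57757933] [-0.89235464  2.43791396  6.48925946]
```

View pics/c3.png

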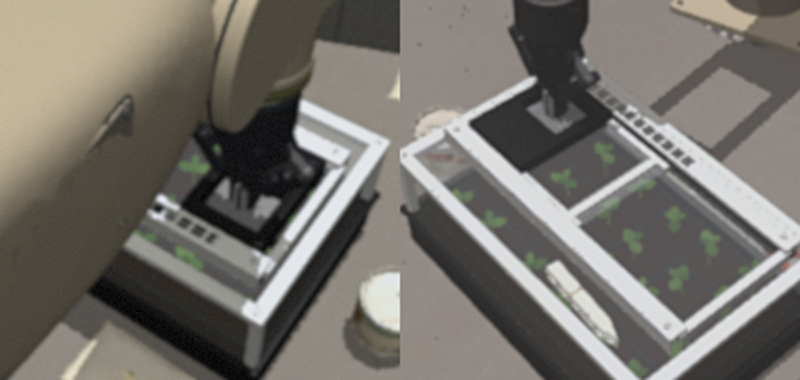

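The stile now stands right by the cross bar (left crop, near (270,240)) and the sideways force is rising. I'll keep pushing until the fingertip bears on the wall with the vent at the stop.

{"method": "servo_tool", "body": {
  "plan": [
    [[-0.001, -0.0028, 0, 0, 0], [-0.001, -0.0028, 0, 0, 0], [-0.001, -0.0028, 0, 0, 0], [0, 0, 0, 0, 0]]
  ]
}}

```text
time: 6.7
tool_pos: [516.3, -60.4, 233.9]
tcp_rot: [179.9, 0.1, 160.2]
ft_force: [1.4, 2.7, 6.7]
finger_gap: 0.1
grip_force: 3.2
```

{"method": "servo_tool", "body": {
  "plan": [
    [[-0.0007, -0.0019, 0, 0, 0], [-0.0007, -0.0019, 0, 0, 0], [0, 0, 0, 0, 0]]
  ]
}}

```text
time: 7.0
tool_pos: [515.0, -64.1, 234.0]
tcp_rot: [179.9, 0.1, 160.2]
ft_force: [0.9, 3.0, 7.7]
finger_gap: -0.1
grip_force: 3.2
```

{"method": "servo_tool", "body": {
  "plan": [
    [[-0.0007, -0.0019, -0.0007, 0, 0], [-0.0007, -0.0019, 0, 0, 0], [0, 0, 0, 0, 0]]
  ]
}}

```text
time: 7.3
tool_pos: [513.6, -67.9, 233.2]
tcp_rot: [179.9, 0.1, 160.2]
ft_force: [0.5, 3.0, 6.3]
finger_gap: -0.0
grip_force: 3.3
```

{"method": "servo_tool", "body": {
  "plan": [
    [[-0.0007, -0.0019, 0, 0, 0], [0, 0, 0, 0, 0]]
  ]
}}

```text
time: 7.5
tool_pos: [513.4, -68.5, 233.3]
tcp_rot: [179.7, 0.2, 160.3]
ft_force: [3.7, 10.8, 5.4]
finger_gap: 0.1
grip_force: 7.6
```

The fingertip is now solid at 11 N on the well's wall with the vent stopped, against about 1 N of running friction, so it is on the end stop. I'll let the paddle up while keeping that light push.

{"method": "servo_tool", "body": {
  "plan": [
    [[0, 0, 0.003, 0, 0], [0, 0, 0.003, 0, 0], [0, 0, 0.003, 0, 0], [0, 0, 0.003, 0, 0], [0, 0, 0.004, 0, 0], [0, 0, 0.01, 0, 0], [0, 0, 0.03, 0, 0], [0, 0, 0.04, 0, 0], [0, 0, 0.04, 0, 0], [0, 0, 0, 0, 0]]
  ]
}}

```text
time: 8.5
tool_pos: [513.7, -70.7, 375.5]
tcp_rot: [179.9, 0.6, 160.2]
ft_force: [-0.4, 0.7, 0.6]
finger_gap: -0.1
grip_force: 0.0
```

{"method": "servo_tool", "body": {
  "plan": [
    [[-0.03, 0, 0.03, 0, 0], [-0.04, 0.02, 0, 0, 0], [-0.04, 0.02, 0, 0, 0], [-0.04, 0.02, 0, 0, 0], [0, 0.045, 0, 0, 0], [0, 0.045, 0, 0, 0], [0, 0.045, 0, 0, 0], [0, 0.045, 0, 0, 0], [0, 0, 0, 0, 0]]
  ]
}}

```text
time: 9.4
tool_pos: [360.8, 174.2, 397.7]
tcp_rot: [179.9, -0.1, 160.6]
ft_force: [-0.3, 0.1, 0.7]
finger_gap: -0.1
grip_force: 0.0
```

Run:
```python
from h import *
s=snap('scene','s4.png'); t=snap('top','t4.png'); a=s['frame'][150:340,220:420]; b=t['frame'][150:340,240:440]
cv2.imwrite('pics/c4.png',cv2.resize(np.hstack([b,a]),None,fx=2,fy=2,interpolation=cv2.INTER_CUBIC))
q=sense(); print(q['time'],q['tool_pos'],q['ft_force'])
```

```text
9.5 [361.51963168 170.61007295 397.71774205] [-0.23049851 -0.52527374 -0.20191784]
```

View pics/c4.png

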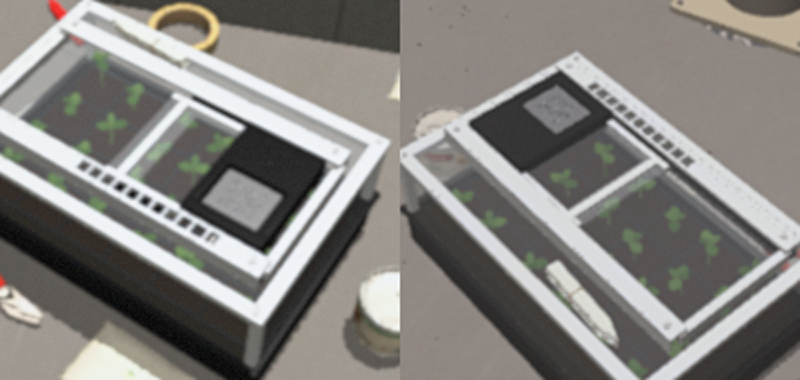

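The stile is at the cross bar with only the buffer gap showing (left crop, around (300,210)), and the bolt appears in the last slot at about (212,240). I'll check the paddle height with the two views, compared with its "up" state at the start.

Run:
```python
from h import *
def cen(n,file,u,v):
    s=dict(np.load(file)); g=s['frame'].astype(int); ref=np.median(g[v-3:v+4,u-3:u+4].reshape(-1,3),0)
    m=(abs(g-ref).max(2)<45).astype(np.uint8); m[:v-25]=0;m[v+25:]=0;m[:,:u-30]=0;m[:,u+30:]=0
    k,l,st,ce=cv2.connectedComponentsWithStats(m); i=l[v,u]; c=ce[i]
    print(n,st[i][2:],c.round(1)); return s,c
def tri(a,b):
    P=[]
    for s,c in(a,b):
        M=np.array(s['cam_to_world']); K=np.array([[s['fx'],0,s['cx']],[0,s['fy'],s['cy']],[0,0,1]],float)
        P.append(K@np.linalg.inv(M)[:3])
    X=cv2.triangulatePoints(P[0],P[1],a[1].reshape(2,1),b[1].reshape(2,1)).ravel(); return X[:3]/X[3]
X0=tri(cen('t','pics/top0.png.npz',313,222),cen('s','pics/scene0.png.npz',335,233))
X1=tri(cen('t','pics/t4.png.npz',240+121,150+100),cen('s','pics/s4.png.npz',220+78,150+55))
print(X0,X1,np.linalg.norm((X1-X0)[:2]))
```

```text
t [ 37  27 567] [311.4 222.9]
s [ 36  27 527] [333.2 234. ]
t [ 38  30 650] [360.9 249.4]
s [ 33  24 446] [297.9 204.3]
[557.66048652  59.28701593 167.57038782] [517.77638893 -50.45130071 167.64226555] 116.76146358955755
```

The paddle height is the same as at the start (167.6 mm both times), so it is fully up. The vent travelled about 117 mm to the stop.

```bash
python3 -c "
from h import *
print(r.hand_in())"
```

```text
the job is handed in; nothing more can be done
None
```

The vent is pushed about 117 mm closed against its end stop, the lock paddle is back fully up so it should be locked shut (not tested by pushing it back), and the job was handed in at about 9.5 s with the arm clear.

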